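Close the two-part fibreglass mould on its dowels

ROBOT

A 6-joint arm with a two-finger parallel gripper is mounted at the origin on the work surface. World frame = base frame: x ahead of the robot, y to its left, z up, the work surface at z = 0. Lengths are in mm, angles in degrees, forces in N, time in s.
With the tool pointing down it reaches from about 300 to 850 mm from the base axis. Payload 4.2 kg.
Tool frame: the origin (TCP) lies midway between the tips of the shut fingers; the grasp point (between the pads) lies 19 mm behind it; z points along the fingers, y is the line along which they close (so a half turn about z gives the same grasp; the last joint's range is limited). The gripper opens to 91 mm and grips with 3 to 60 N. Pads are 32 mm wide; open, the fingers measure 118 mm over their backs; the gripper's body (76 mm by 178 mm) begins 60 mm behind the grasp point.
Start: joints at [-69.729, 18.312, 89.639, -0, 72.044, -1.146], TCP at [209.969, -535.31, 213.976] pointing down, gripper open.
Joint ranges: [-177.97, 177.97], [-48.28, 115.42], [12.27, 149.76], [-77.06, 257.06], [2.81, 150.46], [-146.56, 146.56]. Speed limits (degrees/s): [147.25, 147.25, 180, 180, 180, 180].

INTERFACE

Orientations are given as [roll, pitch, yaw] about the fixed x, y, z axes, in that order (R = Rz(yaw) Ry(pitch) Rx(roll)).
In Python, from workcell import state, grab_frame, camera_model, workorder gives the robot as it stands.
- The arm moves only by the tool carry_out, never from a script. Its argument "commands" is a list of rows, each a list of 7 numbers: the turn, a rotation vector about the tool's x, y, z in degrees, then the shift along the tool's x, y, z in mm, then the opening, from -1 (shut) to 1 (fully open). In form: [[ax, ay, az, dx, dy, dz, hand], ...]. A call has 1 to 20 rows; each row is the pose to reach, as a shift and turn from the pose commanded when the call began, along the tool's axes at that moment; what a row does not reach only later rows make up. A row lasts 1/10 s, in which the tool goes at most 50 mm and 8.59 degrees, less where a joint would pass 70% of its speed; a pose out of reach is approached as far as the arm can. A call with a gripper value outside its range is refused whole. The fingers move at their own pace and stop on an object; "force" is the grip in N (left out, the last holds). Time passes only in rows, so rows that repeat a pose let the fingers close. It gives the time, the measured TCP pose, the force, the opening and the grip force at its end, in the units of the state.
- state(): the state, without advancing time (a new reading comes with each control period).
- grab_frame(name): name is "scene" or "top" or "wrist"; returns the picture (420x560x3 uint8, red, green, blue); there is no depth.
- camera_model(name): a dict with "fx", "fy", "cx", "cy" (pixels), "origin" and "rotation" of the camera in the world; the wrist camera has in their place "mount" (4x4, takes a point from camera to tool coordinates, whose origin is the TCP and whose axes are the flange's). Camera axes: x right, y up, looking along -z (the intrinsics and any distortion apply to the point x, -y, -z); pixel columns grow to the right and rows downward; lengths in mm; the calibration is good to about 2 mm. A picture is of the moment at which its call begins: read the wrist's pose just before it. camera_model takes no time and is no camera call.
- workorder.job_done(): hands the job in; it is judged then, once.
The state is a dict: "time_s": time; "qpos": joint angles; "qvel": joint speeds; "effort": joint torques, N m; "ee_pos": TCP position; "ee_rot": TCP orientation; "force": force on the tool from outside, world axes, zero at the start; "torque": the same for the moment, N m; "gripper_width": finger opening in mm; "gripper_force": force on a finger pad.
Only numpy, scipy, OpenCV 4.12 (cv2) and the standard library are available. Lean on these libraries where they do the work, as an engineer would, in place of code of your own. Each camera call takes 0.05 s, during which the arm holds its last target. There are 200 camera calls.

TASK

Close the fibreglass mould: pick up the loose upper half by its wooden rib, turn it so that its larger hole goes over the thicker dowel and its smaller hole over the thinner one, and lower it over the two dowels until it lies fully flush on the lower half, then let go of it. The dowels may have been set up to 14 mm either way along the mould from their usual place, so feel for them; lower it gently, do not drop it or force it down, and leave the other things on the bench where they are.

Things in the scene. Friction and masses are not known exactly. Their poses are not given: they have to be found in the camera images.
- upper: Loose upper mould half, green fibreglass, 0.4 to 0.65 kg, right way up. Flange 200 (x) x 120 (y) x 12 mm (z) with a raised box 94 x 70 mm up to 47 mm and a rib on top. Round through holes: 24 mm diameter at x = +75 mm, 18 mm at x = -75 mm, both at y = 0. Origin: centre of the flange's flat underside; z up.
- rib (a point): Grip point in the pale wooden rib on the upper half, 70 mm above its origin. The rib is 20 mm thick (x) and 70 mm long (y), upright from 47 to 88 mm above the origin; taken from above with the fingers closing along x. Axes as the upper half.
- lower: Fixed lower mould half, green block 230 (x) x 150 (y) x 40 mm (z), cavity 100 x 70 mm in the middle, flat flange top 40 mm above the origin (centre of the underside; z up). Two steel dowels stand 22 mm out of the flange on one bar. Closed: the upper half's origin 40 mm above this one, x axes the same way, shifted along x as much as the bar is.
- thick_nominal (a point): Nominal tip of the thick dowel (20 mm diameter): x = +75, y = 0, z = 62 mm from the lower half's origin; tip chamfered 1.5 mm. The bar with both dowels is locked somewhere within 14 mm either way of nominal along the lower half's x (y is exact); no reading tells where, but the dowels can be seen and felt.
- thin_nominal (a point): Nominal tip of the thin dowel (14 mm diameter): x = -75, y = 0, z = 62 mm from the lower half's origin, 150 mm from the thick one and shifted together with it along x.
- tape: Bystander, to be left alone: reel of paper tape, 84 mm across, 35 mm high. Origin at its underside.
- mixpot: Bystander, to be left alone: white plastic mixing pot, 72 mm across, 85 mm high. Origin at its underside.
- tin: Bystander, to be left alone: resin tin, 90 mm across, 110 mm high. Origin at its underside.
- roller: Bystander, to be left alone: laminating roller, about 180 mm long, blue handle. Origin at its underside.
- brush: Bystander, to be left alone: paint brush, 190 mm long. Origin at its underside.
- batten: Bystander, to be left alone: wooden batten 220 x 45 x 22 mm. Origin at its underside.
There are look-alikes about, which are no part of the job. What is shaped like the upper but red is not meant.

How it is judged:
By the outcome, as a careful person would: the job done as asked, in the order asked, and still so for the second after the job is handed in, with the robot touching nothing.
It also fails if it takes over 64 s, if anything falls off the work surface, if the arm or the gripper's body presses on something with over 40 N, if the wrist force passes 120 N, or if a joint passes its speed limit or range.

## Working session

There is one attempt and no reset: what is moved stays moved. The work goes in short steps, Python scripts to look and compute and a tool call to move; the robot and the scene stay as the last step left them, time stands still between calls to the robot, and variables do not carry over. Pictures are saved under pics/ and viewed, at most 10 in all, crops included, and the job is handed in when it is done.

Besides the shell and the picture viewer there is one more tool, called after "Call:" by a JSON object that holds its "method" and its "body", one argument or row to a line. carry_out: Moves the arm, as the interface text tells. Its arguments: {"type":"object","properties":{"commands":{"type":"array"},"force":{"type":"number"}},"required":["commands"]}

```bash
mkdir -p pics; ls
python3 - <<'E'
from workcell import state, grab_frame, camera_model
import cv2,numpy as np
s=state();print({k:np.round(v,2).tolist() for k,v in s.items()})
for n in ("top","scene"):
    f=grab_frame(n);cv2.imwrite(f"pics/{n}0.png",f[:,:,::-1]);print(n,camera_model(n))
print(camera_model("wrist"))
E
```

```text
pics
{'time_s': 0.0, 'qpos': [-69.73, 18.35, 89.71, -0.0, 72.04, -1.15], 'qvel': [-0.04, 0.01, -0.0, 0.03, 0.07, -0.05], 'effort': [0.0, -41.25, -23.2, 0.07, 0.05, -0.0], 'ee_pos': [209.78, -534.83, 213.11], 'ee_rot': [-179.9, 0.0, 21.42], 'force': [0.39, -0.49, -0.56], 'torque': [0.02, -0.06, 0.04], 'gripper_force': 0.0, 'gripper_width': 90.96}
top {'fx': 440.4990900038453, 'fy': 440.4990900038453, 'cx': 274.6518577878116, 'cy': 206.42712887000675, 'origin': array([ 361.22133196,   25.94665098, 1257.62966516]), 'rotation': array([ 7.20828214e+00, -4.02506494e-02, -9.12060299e+01])}
scene {'fx': 497.0014736336168, 'fy': 497.0014736336168, 'cx': 286.5512416799883, 'cy': 208.65381189276025, 'origin': array([1320.17602394,  131.67433426, 1052.03038794]), 'rotation': array([40.26899793,  0.87807047, 98.65600148])}
{'fx': 291.8003967843288, 'fy': 291.8003967843288, 'cx': 279.0611764894511, 'cy': 210.66844300593215, 'mount': array([[ 3.25118686e-04,  9.58354725e-01,  2.85580315e-01,
         8.13831310e+01],
       [ 9.99999485e-01, -5.86196737e-04,  8.28719212e-04,
        -1.86990897e-02],
       [ 9.61613221e-04,  2.85579898e-01, -9.58354421e-01,
        -1.71583644e+02],
       [ 0.00000000e+00,  0.00000000e+00,  0.00000000e+00,
         1.00000000e+00]])}
```

View pics/top0.png

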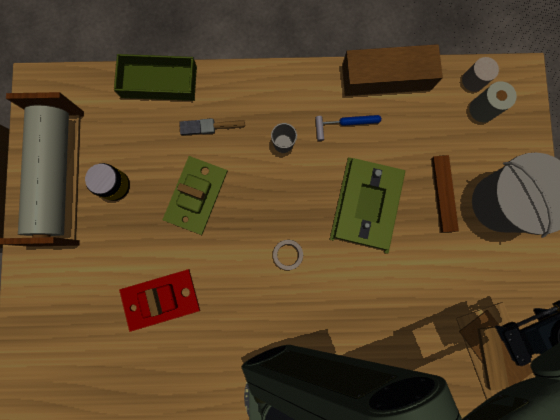

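View pics/scene0.png

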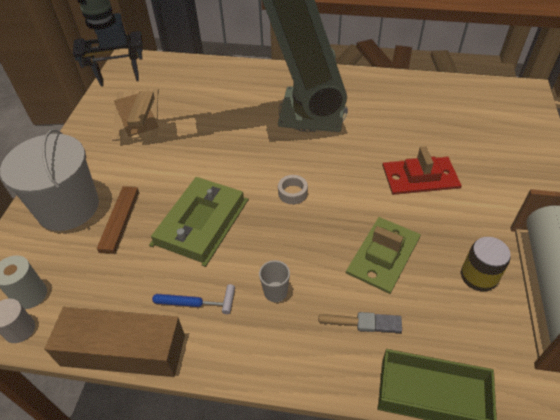

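The top view shows the green upper at about (195,195), with holes near (206,170) and (186,219). The lower is at about (369,205), with dowels near (376,177) and (364,229). The red look-alike is at (160,300). Next I'll zoom in and do the geometry.

```bash
cat > h.py <<'E'
import numpy as np,cv2
from scipy.spatial.transform import Rotation as R
from workcell import state, grab_frame, camera_model
def tool():
    s=state();T=np.eye(4);T[:3,:3]=R.from_euler('xyz',s['ee_rot'],degrees=True).as_matrix();T[:3,3]=s['ee_pos'];return T
def cam(n,T=None):
    m=camera_model(n)
    if n=='wrist': C=T@m['mount'];return m,C[:3,:3],C[:3,3]
    return m,R.from_euler('xyz',m['rotation'],degrees=True).as_matrix(),m['origin']
def proj(c,P):
    m,r,o=c;p=(np.atleast_2d(P)-o)@r;return np.c_[m['cx']+m['fx']*p[:,0]/-p[:,2],m['cy']-m['fy']*p[:,1]/-p[:,2]]
def back(c,uv,z):
    m,r,o=c;uv=np.atleast_2d(uv).astype(float)
    d=np.c_[(uv[:,0]-m['cx'])/m['fx'],-(uv[:,1]-m['cy'])/m['fy'],-np.ones(len(uv))]@r.T
    return o+d*((z-o[2])/d[:,2])[:,None]
E
python3 - <<'E'
from h import *
t=cv2.imread('pics/top0.png');s=cv2.imread('pics/scene0.png')
def z(i,x,y): return cv2.resize(i[y:y+100,x:x+130],(390,300),interpolation=cv2.INTER_CUBIC)
cv2.imwrite('pics/z.png',np.vstack([np.hstack([z(t,130,145),z(t,305,152)]),np.hstack([z(s,320,205),z(s,135,170)])]))
c=cam('top')
print(np.round(back(c,[[206,170],[186,219]],12),1),np.round(back(c,[[376.5,172],[364,223]],62),1))
E
```

```text
[[628.6 217.2  12. ]
 [488.  274.2  12. ]] [[ 602.4 -261.5   62. ]
 [ 461.8 -220.4   62. ]]
```

View pics/z.png

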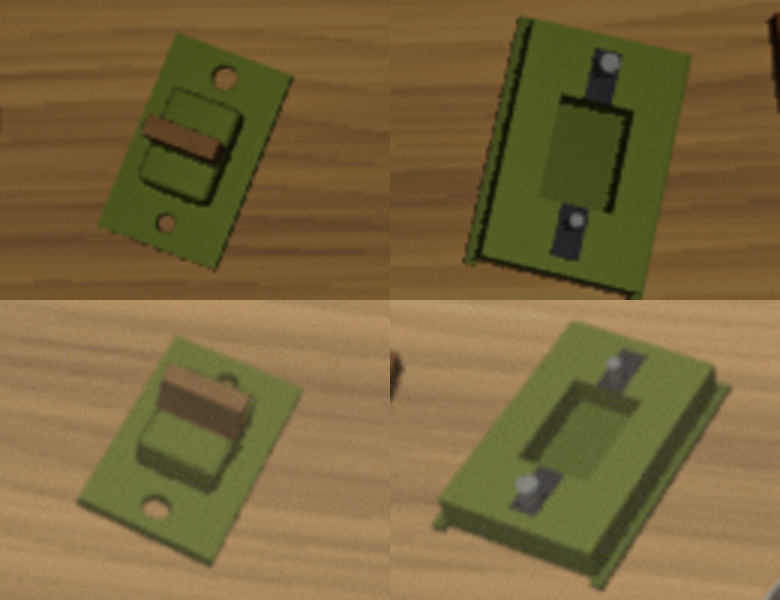

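Zoom: the larger hole is at the far (+x) end of the upper, about (204.7,170.7), and the small one is at (185.3,219.3). The thick dowel is also at the far end, tip at about (378,172.7), with the thin tip at about (367,225). So only a small turn is needed, since both x axes point roughly along world +x. I'll move above the lower for a wrist view.

```bash
cat >> h.py <<'E'
import json,os,sys
def mat(p,rpy):
    T=np.eye(4);T[:3,:3]=R.from_euler('xyz',rpy,degrees=True).as_matrix();T[:3,3]=p;return T
def plan(p0,y0,p1,y1):
    "p,yaw commanded now -> wanted; tool pointing down"
    D=np.linalg.inv(mat(p0,[180,0,y0]))@mat(p1,[180,0,y1])
    return np.round(np.r_[R.from_matrix(D[:3,:3]).as_rotvec(degrees=True),D[:3,3]],2)
E
python3 - <<'E'
from h import *
c=cam('top')
u=back(c,[[204.7,170.7],[185.3,219.3]],12);l=back(c,[[378,172.7],[367,225]],62)
for a in (u,l):
    d=a[0]-a[1];print(np.round(a,1),a.mean(0),np.hypot(*d[:2]),np.degrees(np.arctan2(d[1],d[0])))
m=l.mean(0)
print(plan([209.97,-535.31,213.98],21.417,[m[0],m[1],260],76))
E
```

```text
[[626.6 221.   12. ]
 [487.2 276.2  12. ]] [556.89965757 248.56854681  12.        ] 149.95127043975342 -21.60978544020122
[[ 600.3 -265.6   62. ]
 [ 456.2 -228.3   62. ]] [ 528.24764544 -246.92541187   62.        ] 148.8747834460537 -14.49097678827739
[   0.      0.    -54.58  401.6  -152.25  -46.02]
```

Call:
{"method": "carry_out", "body": {
  "commands": [
    [0,0,-8,50,-19,-46,1],
    [0,0,-16,90,-35,-46,1],
    [0,0,-24,130,-50,-46,1],
    [0,0,-32,170,-65,-46,1],
    [0,0,-40,210,-80,-46,1],
    [0,0,-48,250,-95,-46,1],
    [0,0,-54.6,290,-110,-46,1],
    [0,0,-54.6,330,-126,-46,1],
    [0,0,-54.6,370,-140,-46,1],
    [0,0,-54.6,400,-152,-46,1],
    [0,0,-54.6,400,-152,-46,1],
    [0,0,-54.6,400,-152,-46,1],
    [0,0,-54.6,400,-152,-46,1],
    [0,0,-54.6,400,-152,-46,1]
  ]
}}

```text
time_s: 1.5
ee_pos: [525.9, -248.7, 260.0]
ee_rot: [-180.0, 0.0, 75.9]
force: [0.6, 0.4, 0.7]
gripper_width: 91.2
gripper_force: 0.0
```

Run:
```python
from h import *
s=state();print(s['time_s'],s['ee_pos'],s['ee_rot'],s['force'],np.abs(s['qvel']).max())
T=tool();np.save('T1.npy',T);f=grab_frame('wrist')[:,:,::-1];cv2.imwrite('pics/w1.png',f)
c=cam('wrist',T);print(proj(c,[[600,-265,62],[456,-228,62],[528,-247,40]]))
```

```text
1.5 [ 525.93500804 -248.65011442  259.97258431] [-1.79982295e+02  1.73873760e-02  7.59242802e+01] [0.61564385 0.35823122 0.69203382] 0.1447278079032349
[[337.75910924 187.84723296]
 [222.57466917 187.13377547]
 [280.2200349  184.46632682]]
```

View pics/w1.png

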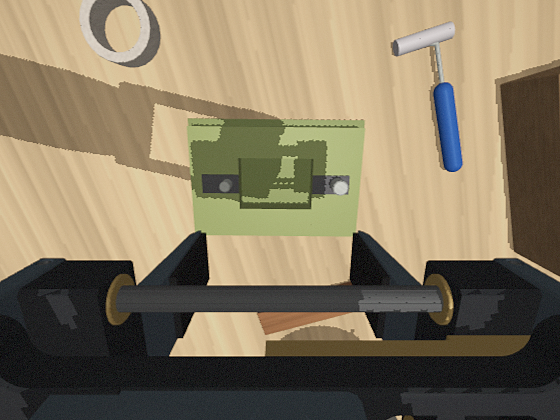

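The wrist view shows the lower spanning cols 188–365, rows 119–236, with the thin dowel tip near (226,185) and the thick one near (340,187). I'll zoom for accurate edges.

Run:
```python
import cv2
f=cv2.imread('pics/w1.png');cv2.imwrite('pics/w1z.png',cv2.resize(f[105:245,180:375],None,fx=4,fy=4,interpolation=cv2.INTER_CUBIC))
```

```text
(no output)
```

View pics/w1z.png

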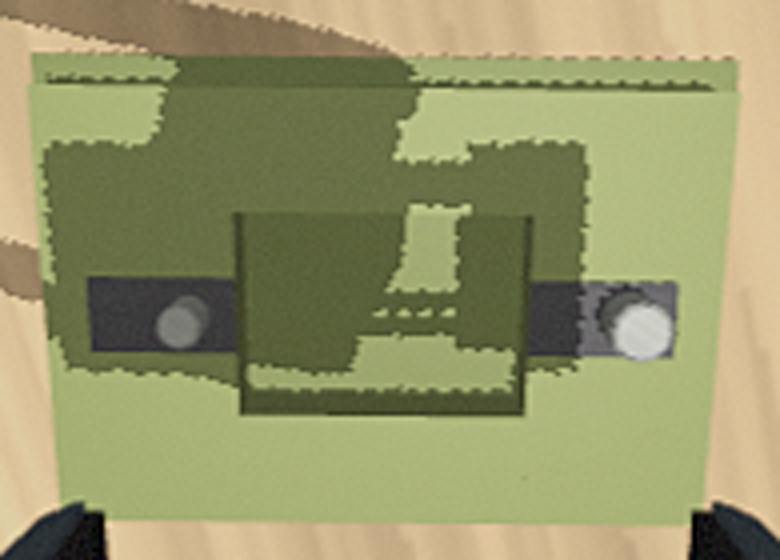

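Zoom: the flange-top corners (crop) are (29,84), (741,92), (706,523), (63,517). The thin tip is (178,328), r about 21; the thick tip is (643,332), r about 30. That confirms the thick dowel is at the right, which is world +x.

Run:
```python
from h import *
from scipy.optimize import least_squares
c=cam('wrist',np.load('T1.npy'))
px=lambda a:np.array(a)/4+[180,105]
k=px([[29,84],[741,92],[706,523],[63,517],[236,212],[532,216],[524,414],[240,412]])
obj=np.array([[-115,75],[115,75],[115,-75],[-115,-75],[-50,35],[50,35],[50,-35],[-50,-35]],float)
tip=px([[178,328],[643,332]]);B=back(c,k,40)[:,:2];D=back(c,tip,62)[:,:2]
def tf(p,o):a=p[2];return p[:2]+o@np.array([[np.cos(a),np.sin(a)],[-np.sin(a),np.cos(a)]])
r=least_squares(lambda p:(tf(p,obj)-B).ravel(),[528,-247,-.25]);p=r.x
print(p[:2],np.degrees(p[2]),np.round(r.fun.reshape(-1,2),1).tolist())
a=p[2];print('dowels in lower frame',(D-p[:2])@np.array([[np.cos(a),-np.sin(a)],[np.sin(a),np.cos(a)]]),D)
d=D[1]-D[0];print(np.degrees(np.arctan2(d[1],d[0])),np.hypot(*d),D.mean(0))
# next move: over upper
print(plan([526.9,-247.7,259.98],76.017,[557,248.5,260],68.4))
```

```text
[ 522.59343336 -244.89274475] -14.565407394168048 [[-0.1, 0.2], [0.4, 0.6], [-1.2, -0.2], [-0.5, -0.6], [-0.5, 0.6], [1.2, 0.6], [0.7, -0.8], [-0.1, -0.4]]
dowels in lower frame [[-66.20882571  -0.19905454]
 [ 83.84994591  -0.16060031]] [[ 458.46242179 -228.43487186]
 [ 603.70815255 -266.13519167]]
-14.550724714588915 150.058776547975 [ 531.08528717 -247.28503176]
[ 0.0000e+00 -0.0000e+00  7.6200e+00  4.8877e+02 -9.0690e+01 -2.0000e-02]
```

Call:
{"method": "carry_out", "body": {
  "commands": [
    [0,0,0,40,-7.4,0,1],
    [0,0,0,85,-15.8,0,1],
    [0,0,2,133,-24.7,0,1],
    [0,0,4,181,-33.6,0,1],
    [0,0,6,229,-42.5,0,1],
    [0,0,7.6,277,-51.4,0,1],
    [0,0,7.6,325,-60.3,0,1],
    [0,0,7.6,373,-69.2,0,1],
    [0,0,7.6,421,-78.1,0,1],
    [0,0,7.6,460,-85.3,0,1],
    [0,0,7.6,489,-90.7,0,1],
    [0,0,7.6,489,-90.7,0,1],
    [0,0,7.6,489,-90.7,0,1],
    [0,0,7.6,489,-90.7,0,1],
    [0,0,7.6,489,-90.7,0,1]
  ]
}}

```text
time_s: 3.05
ee_pos: [557.1, 247.2, 260.2]
ee_rot: [180.0, 0.0, 68.3]
force: [-0.3, -0.4, 0.4]
gripper_width: 91.1
gripper_force: 0.0
```

Run:
```python
from h import *
s=state();print(s['time_s'],s['ee_pos'],s['ee_rot'],s['force'])
T=tool();np.save('T2.npy',T);f=grab_frame('wrist')[:,:,::-1];cv2.imwrite('pics/w2.png',f)
c=cam('wrist',T);q=proj(c,[[627,221,12],[487,276,12],[557,248,88]]);print(q)
cv2.imwrite('pics/w2z.png',cv2.resize(f[105:245,180:375],None,fx=4,fy=4,interpolation=cv2.INTER_CUBIC))
```

```text
3.05 [557.13969699 247.20588853 260.20748761] [1.79979290e+02 7.26327245e-03 6.83069295e+01] [-0.26512844 -0.43066659  0.41275562]
[[330.20069377 181.08053386]
 [226.98060096 181.48070532]
 [278.6224379  193.52266857]]
```

View pics/w2z.png

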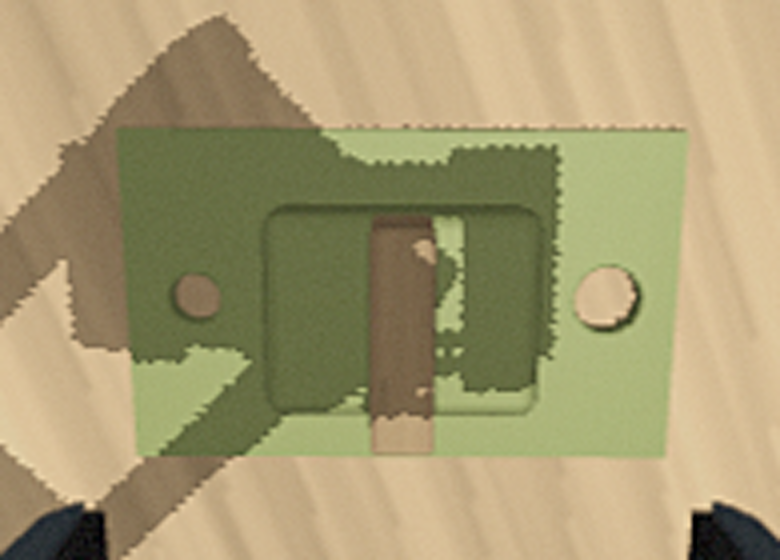

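Zoom: the flange corners are (117,127), (687,129), (665,458), (138,456). The small hole is at (196,297), the big hole at (607,298), and the rib spans crop cols 370–436. The big hole is at the right (+x), as needed.

Run:
```python
from h import *
from scipy.optimize import least_squares
c=cam('wrist',np.load('T2.npy'))
px=lambda a:np.array(a)/4+[180,105]
k=px([[117,127],[687,129],[665,458],[138,456],[196,297],[607,298]])
obj=np.array([[-100,60],[100,60],[100,-60],[-100,-60],[-75,0],[75,0]],float)
B=back(c,k,12)[:,:2]
def tf(p,o):a=p[2];return p[:2]+o@np.array([[np.cos(a),np.sin(a)],[-np.sin(a),np.cos(a)]])
r=least_squares(lambda p:(tf(p,obj)-B).ravel(),[557,248,-.37]);p=r.x
print(p[:2],np.degrees(p[2]),np.round(r.fun.reshape(-1,2),1).tolist())
print('rib top',back(c,px([[372,454],[434,454]]),88), 'expect',tf(p,np.array([[-10,-35.],[10,-35]])))
T0=mat([526.84,-247.75,259.98],[180,0,76.017])@mat([489,-90.7,0],[0,0,7.6]);print(T0[:3,3])
print(plan(T0[:3,3],76.017-7.6,[p[0],p[1],120],np.degrees(p[2])+90))
```

```text
[560.38386756 249.73470716] -21.827926270579873 [[-0.5, -0.1], [0.5, -0.4], [0.3, 0.7], [-0.2, 0.6], [-0.3, -0.3], [0.2, -0.5]]
rib top [[538.79328846 221.08815549  88.        ]
 [556.64080906 213.99604176  88.        ]] expect [[538.08710854 220.96224571]
 [556.65320274 213.52583891]]
[556.98669338 248.67589263 259.98      ]
[ -0.    -0.     0.24   2.23   2.77 139.98]
```

Call:
{"method": "carry_out", "body": {
  "commands": [
    [0,0,0.2,2.2,2.8,40,1],
    [0,0,0.2,2.2,2.8,85,1],
    [0,0,0.2,2.2,2.8,125,1],
    [0,0,0.2,2.2,2.8,155,0.3],
    [0,0,0.2,2.2,2.8,175,0],
    [0,0,0.2,2.2,2.8,190,0],
    [0,0,0.2,2.2,2.8,200,0],
    [0,0,0.2,2.2,2.8,207,0],
    [0,0,0.2,2.2,2.8,207,0],
    [0,0,0.2,2.2,2.8,207,0],
    [0,0,0.2,2.2,2.8,207,-0.3],
    [0,0,0.2,2.2,2.8,207,-0.6],
    [0,0,0.2,2.2,2.8,207,-1],
    [0,0,0.2,2.2,2.8,207,-1],
    [0,0,0.2,2.2,2.8,207,-1],
    [0,0,0.2,2.2,2.8,207,-1],
    [0,0,0.2,2.2,2.8,207,-1],
    [0,0,0.2,2.2,2.8,207,-1],
    [0,0,0.2,2.2,2.8,207,-1]
  ],
  "force": 40
}}

```text
time_s: 5.0
ee_pos: [560.2, 249.9, 53.3]
ee_rot: [-180.0, -0.0, 68.2]
force: [-3.3, 1.5, 4.9]
gripper_width: 20.0
gripper_force: 40.0
```

Call:
{"method": "carry_out", "body": {
  "commands": [
    [0,0,0,0,0,-5,-1],
    [0,0,0,0,0,-15,-1],
    [0,0,0,0,0,-35,-1],
    [0,0,0,0,0,-60,-1],
    [0,0,0,0,0,-90,-1],
    [0,0,0,0,0,-115,-1],
    [0,0,0,0,0,-130,-1],
    [0,0,0,0,0,-130,-1],
    [0,0,0,0,0,-130,-1],
    [0,0,0,0,0,-130,-1],
    [0,0,0,0,0,-130,-1]
  ]
}}

```text
time_s: 6.1
ee_pos: [559.7, 249.3, 181.3]
ee_rot: [-179.9, 0.1, 68.2]
force: [0.8, 0.1, -6.7]
gripper_width: 19.4
gripper_force: 40.0
```

Run:
```python
from h import *
s=state();print(s['time_s'],s['ee_pos'],s['ee_rot'],s['force'],s['torque'],s['gripper_width'])
T=mat([526.84,-247.75,259.98],[180,0,76.017])@mat([489,-90.7,0],[0,0,7.6])@mat([2.2,2.8,77],[0,0,0.2]);print(T[:3,3])
f=grab_frame('wrist')[:,:,::-1];cv2.imwrite('pics/w3.png',f)
# grasped-upper offset vs TCP in its frame
p=np.array([560.38,249.73]);print('offset world',T[:2,3]-p)
print(plan(T[:3,3],68.217,[531.1,-247.3,183],-14.56+90+(68.217-68.172)))
```

```text
6.1 [559.68707384 249.3111918  181.28988607] [-1.79881820e+02  1.32219385e-01  6.82150357e+01] [ 0.76084692  0.10651015 -6.7437049 ] [-0.04014134 -0.03145818  0.05364371] 19.404021810113008
[560.39964032 249.69166484 182.98      ]
offset world [ 0.01964032 -0.03833516]
[ 0.0000e+00  0.0000e+00 -7.2700e+00 -4.7238e+02  1.5722e+02 -2.0000e-02]
```

View pics/w3.png

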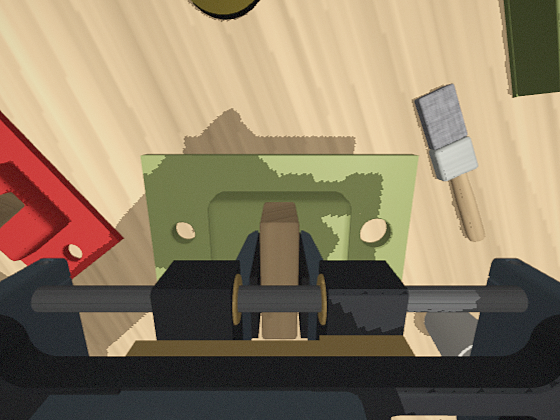

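The upper is held level with its holes at (185,231) and (375,231). Now I'll carry it over to the dowels.

Call:
{"method": "carry_out", "body": {
  "commands": [
    [0,0,0,-15,5,0,-1],
    [0,0,-1,-45,15,0,-1],
    [0,0,-2,-82,27,0,-1],
    [0,0,-3,-120,40,0,-1],
    [0,0,-4,-160,53,0,-1],
    [0,0,-5,-200,67,0,-1],
    [0,0,-6,-240,80,0,-1],
    [0,0,-7.3,-280,93,0,-1],
    [0,0,-7.3,-320,107,0,-1],
    [0,0,-7.3,-360,120,0,-1],
    [0,0,-7.3,-400,133,0,-1],
    [0,0,-7.3,-435,145,0,-1],
    [0,0,-7.3,-460,153,0,-1],
    [0,0,-7.3,-472.4,157.2,0,-1],
    [0,0,-7.3,-472.4,157.2,0,-1],
    [0,0,-7.3,-472.4,157.2,0,-1],
    [0,0,-7.3,-472.4,157.2,0,-1],
    [0,0,-7.3,-472.4,157.2,0,-1]
  ]
}}

```text
time_s: 7.95
ee_pos: [531.2, -246.0, 183.0]
ee_rot: [-180.0, -0.0, 75.6]
force: [0.4, 0.1, -7.0]
gripper_width: 19.5
gripper_force: 40.0
```

Run:
```python
from h import *
s=state();print(s['time_s'],s['ee_pos'],s['ee_rot'],s['force'],s['torque'],s['gripper_width'])
```

```text
7.95 [ 531.20057268 -246.04958221  183.03717866] [-1.79994185e+02 -1.41255886e-02  7.56111016e+01] [ 0.42788175  0.11276102 -7.01960327] [-0.00022776 -0.06803553 -0.05932724] 19.51758069929258
```

Call:
{"method": "carry_out", "body": {
  "commands": [
    [0,0,0,0,0,15,-1],
    [0,0,0,0,0,35,-1],
    [0,0,0,0,0,50,-1],
    [0,0,0,0,0,58,-1],
    [0,0,0,0,0,62,-1],
    [0,0,0,0,0,64,-1],
    [0,0,0,0,0,64,-1],
    [0,0,0,0,0,64,-1],
    [0,0,0,0,0,64,-1],
    [0,0,0,0,0,64,-1]
  ]
}}

```text
time_s: 8.95
ee_pos: [531.3, -247.4, 119.4]
ee_rot: [179.9, 0.0, 75.5]
force: [-0.0, -0.7, -6.6]
gripper_width: 19.9
gripper_force: 40.0
```

Call:
{"method": "carry_out", "body": {
  "commands": [
    [0,0,0,0,0,1,-1],
    [0,0,0,0,0,2,-1],
    [0,0,0,0,0,3,-1],
    [0,0,0,0,0,4,-1],
    [0,0,0,0,0,5,-1],
    [0,0,0,0,0,5,-1],
    [0,0,0,0,0,5,-1]
  ]
}}

```text
time_s: 9.65
ee_pos: [531.1, -247.3, 113.9]
ee_rot: [-180.0, 0.0, 75.5]
force: [-0.0, -0.3, -7.0]
gripper_width: 19.7
gripper_force: 40.0
```

Call:
{"method": "carry_out", "body": {
  "commands": [
    [0,0,0,0,0,1,-1],
    [0,0,0,0,0,2,-1],
    [0,0,0,0,0,3,-1],
    [0,0,0,0,0,4,-1],
    [0,0,0,0,0,4,-1],
    [0,0,0,0,0,4,-1]
  ]
}}

```text
time_s: 10.25
ee_pos: [531.1, -247.3, 109.9]
ee_rot: [-180.0, 0.0, 75.5]
force: [-0.7, 0.2, -6.2]
gripper_width: 19.9
gripper_force: 40.0
```

Run:
```python
from h import *
s=state();print(s['time_s'],s['ee_pos'],s['ee_rot'],s['force'],s['torque'],s['gripper_width'])
```

```text
10.25 [ 531.06827443 -247.31434534  109.90600432] [-1.79998081e+02  3.78558651e-03  7.55188592e+01] [-0.67201492  0.22800282 -6.15723235] [-0.00608598 -0.07661314 -0.02259463] 19.903169561834947
```

5 mm past the tips with no contact force, so both dowels are in their holes. I'll keep going down in gentle steps.

Call:
{"method": "carry_out", "body": {
  "commands": [
    [0,0,0,0,0,1,-1],
    [0,0,0,0,0,2,-1],
    [0,0,0,0,0,3,-1],
    [0,0,0,0,0,4,-1],
    [0,0,0,0,0,5,-1],
    [0,0,0,0,0,6,-1],
    [0,0,0,0,0,7,-1],
    [0,0,0,0,0,8,-1],
    [0,0,0,0,0,8,-1],
    [0,0,0,0,0,8,-1]
  ]
}}

```text
time_s: 11.25
ee_pos: [531.1, -247.3, 101.9]
ee_rot: [180.0, 0.0, 75.5]
force: [0.7, 0.0, -7.0]
gripper_width: 20.0
gripper_force: 40.0
```

Call:
{"method": "carry_out", "body": {
  "commands": [
    [0,0,0,0,0,1,-1],
    [0,0,0,0,0,2,-1],
    [0,0,0,0,0,3,-1],
    [0,0,0,0,0,4,-1],
    [0,0,0,0,0,5,-1],
    [0,0,0,0,0,6,-1],
    [0,0,0,0,0,6,-1],
    [0,0,0,0,0,6,-1]
  ]
}}

```text
time_s: 12.05
ee_pos: [531.1, -247.3, 95.9]
ee_rot: [-180.0, 0.0, 75.5]
force: [0.8, -0.2, -6.2]
gripper_width: 20.1
gripper_force: 40.0
```

Call:
{"method": "carry_out", "body": {
  "commands": [
    [0,0,0,0,0,0.5,-1],
    [0,0,0,0,0,1,-1],
    [0,0,0,0,0,1.5,-1],
    [0,0,0,0,0,2,-1],
    [0,0,0,0,0,2,-1],
    [0,0,0,0,0,2,-1]
  ]
}}

```text
time_s: 12.65
ee_pos: [531.1, -247.3, 93.9]
ee_rot: [-180.0, 0.0, 75.5]
force: [-0.1, -0.2, -5.4]
gripper_width: 19.8
gripper_force: 40.0
```

Call:
{"method": "carry_out", "body": {
  "commands": [
    [0,0,0,0,0,0.3,-1],
    [0,0,0,0,0,0.6,-1],
    [0,0,0,0,0,0.9,-1],
    [0,0,0,0,0,1.2,-1],
    [0,0,0,0,0,1.2,-1],
    [0,0,0,0,0,1.2,-1]
  ]
}}

```text
time_s: 13.25
ee_pos: [531.1, -247.4, 93.3]
ee_rot: [180.0, 0.0, 75.5]
force: [-1.0, 0.3, -0.1]
gripper_width: 19.8
gripper_force: 40.0
```

Contact at 93.3, where flush was expected at about 93. One more light nudge, then I'll check the level and release.

Call:
{"method": "carry_out", "body": {
  "commands": [
    [0,0,0,0,0,0.5,-1],
    [0,0,0,0,0,0.8,-1],
    [0,0,0,0,0,0.8,-1],
    [0,0,0,0,0,0.8,-1]
  ]
}}

```text
time_s: 13.65
ee_pos: [531.1, -247.3, 93.3]
ee_rot: [180.0, 0.0, 75.5]
force: [-3.3, 0.8, 4.8]
gripper_width: 19.7
gripper_force: 40.0
```

Run:
```python
from h import *
s=state();print(s['time_s'],s['ee_pos'],s['ee_rot'],s['force'],s['torque'],s['gripper_width'])
```

```text
13.65 [ 531.09692989 -247.34707669   93.27816817] [1.79959588e+02 1.49770681e-02 7.55175534e+01] [-3.26287476  0.78902132  4.80698911] [ 0.34853472  0.74598547 -0.02385783] 19.67116387239855
```

Call:
{"method": "carry_out", "body": {
  "commands": [
    [0,0,0,0,0,-0.5,-1],
    [0,0,0,0,0,-0.5,-0.5],
    [0,0,0,0,0,-0.5,-0.3],
    [0,0,0,0,0,-0.5,0],
    [0,0,0,0,0,-0.5,0.2],
    [0,0,0,0,0,-0.5,0.2],
    [0,0,0,0,0,-0.5,0.2],
    [0,0,0,0,0,-0.5,0.2],
    [0,0,0,0,0,-0.5,0.2],
    [0,0,0,0,0,-0.5,0.2]
  ]
}}

```text
time_s: 14.65
ee_pos: [531.1, -247.3, 92.4]
ee_rot: [-180.0, 0.0, 75.5]
force: [-0.1, 0.7, 0.5]
gripper_width: 54.8
gripper_force: 0.0
```

Call:
{"method": "carry_out", "body": {
  "commands": [
    [0,0,0,0,0,-5,0.2],
    [0,0,0,0,0,-15,0.2],
    [0,0,0,0,0,-35,0.2],
    [0,0,0,0,0,-60,0.2],
    [0,0,0,0,0,-95,0.2],
    [0,0,0,0,0,-130,0.2],
    [0,0,0,0,0,-155,0.2],
    [0,0,0,0,0,-167,0.2],
    [0,0,0,0,0,-167,0.2],
    [0,0,0,0,0,-167,0.2],
    [0,0,0,0,0,-167,0.2]
  ]
}}

```text
time_s: 15.75
ee_pos: [530.3, -246.9, 257.7]
ee_rot: [-179.8, -0.0, 75.5]
force: [-0.8, 0.0, 0.4]
gripper_width: 55.1
gripper_force: 0.0
```

Run:
```python
from h import *
s=state();print(s['time_s'],s['ee_pos'],s['ee_rot'],s['force'],s['gripper_width'])
T=tool();c=cam('wrist',T);f=grab_frame('wrist')[:,:,::-1];f=np.ascontiguousarray(f);sc=grab_frame('scene')[:,:,::-1]
a=np.radians(-14.56);M=np.array([[np.cos(a),np.sin(a)],[-np.sin(a),np.cos(a)]])
P=np.c_[np.array([[-100,60],[100,60],[100,-60],[-100,-60]])@M+[531.1,-247.3],[52]*4]
print('expected corners in crop',(proj(c,P)-[180,105])*4)
z=cv2.resize(f[105:245,180:375],None,fx=3,fy=3);z2=cv2.resize(sc[165:270,135:265],(520,420))[:, :]
o=np.zeros((420,585+215,3),np.uint8);o[:420,:585]=z;o[:,585:]=cv2.resize(z2,(215,420))[:,:]
cv2.imwrite('pics/end.png',np.vstack([z,cv2.copyMakeBorder(cv2.resize(sc[170:265,140:260],(227,180)),0,0,0,585-227,0)]))
```

```text
15.75 [ 530.30211794 -246.92492363  257.65117539] [-1.79806487e+02 -3.46107770e-02  7.55177521e+01] [-0.83355992  0.03034039  0.41503199] 55.10168521759657
expected corners in crop [[ 84.13685869 146.5404326 ]
 [718.87621544 147.77843262]
 [690.87555427 505.52072595]
 [110.02594688 503.82699422]]
```

View pics/end.png

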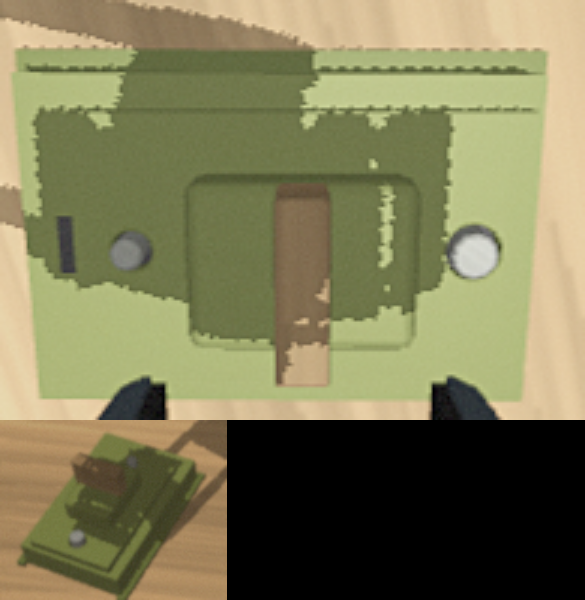

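The upper lies flat on the lower with both dowels through their holes: thick at (474,253) and thin at (130,251) in the crop. The gripper is clear, so I'm handing in the job.

```bash
python3 -c "
from workcell import workorder
print(workorder.job_done())"
```

```text
the job is handed in; nothing more can be done
None
```

The mould is closed: the upper half lies flush on the lower with the thick dowel in the larger hole and the thin one in the smaller, the gripper is clear, and the job was handed in at about 16 s.

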